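Pack the finished pots into the slide-cover case

TASK

Pack the finished pottery: slide the wooden cover of the packing case fully open, take the cork block out of the packing bay and set it down in the blue tray, then stand every decorated pot on the table upright on the floor of the packing bay, lowering each one gently rather than dropping it, and finally slide the cover fully shut over them. Leave the plain undecorated pot, the paint bowls and tumblers alone.

Things in the scene. Friction and masses are not known exactly. Their poses are not given: they have to be found in the camera images.
- case: Fixed open wooden case. Origin: on the table under the centre of its packing bay; z up, y along the case. Bay inside: x +-62 mm, y +-92 mm, felt floor at z 10 mm, rim at 94 mm, walls 8 mm. A smaller bay with brushes lies beyond it (y 100 to 244 mm), case end y 252 mm. Guide rails at x +-70 to +-76 mm, 106 mm high, full length.
- cover (a joint): Slide of the flat plywood cover (132 x 196 x 8 mm, top 102 mm above the table) along the case's +y: 0 = fully shut over the packing bay, 0.196 m = fully open at its stop (bay clear, cover over the brush bay). Captive; needs about 3 N to slide, stays where it is left; starts nearly shut.
- cover_grip (a point): Centre of the top of the cover's dark wooden handle bar, 126 mm above the table. The bar is 24 mm high, 14 mm thick along the slide (case y), 56 mm long across it (case x), at the middle of the cover: straight above the case origin when shut.
- cork_block: Cork block, 30 x 80 x 70 mm (x, y, z), 0.06 kg, standing on the floor of the packing bay under the cover at the start, its long side roughly along the bay. Origin: centre of its underside.
- tray: Fixed shallow blue plastic tray, 120 x 140 mm outside, 22 mm high, walls and floor 5 mm. Origin: centre of its underside, z up.
- plain_pot: Plain undecorated cream-white jar without any coloured bands, same shape and size as the round jars (diameter 50 mm, 78 mm high). Not to be packed. Origin: centre of the underside.
- jar_violet: Round lidded jar, cream with violet bands and violet knob; body diameter 50 mm. One rigid piece, 78 mm high; upright round knob, diameter 15 mm, from 54 to 78 mm above the foot, to be pinched from above; shoulders lie below 52 mm. About 0.16 kg. Origin: centre of the underside, z up. A decorated pot to be packed; may be absent.
- jar_green: Round lidded jar, cream with green bands and green knob; body diameter 50 mm. One rigid piece, 78 mm high; upright round knob, diameter 15 mm, from 54 to 78 mm above the foot, to be pinched from above; shoulders lie below 52 mm. About 0.16 kg. Origin: centre of the underside, z up. A decorated pot to be packed; may be absent.
- tagine_blue: Small tagine: round cream foot, blue cone and blue knob; foot diameter 52 mm. One rigid piece, 78 mm high; upright round knob, diameter 15 mm, from 54 to 78 mm above the foot, to be pinched from above; shoulders lie below 52 mm. About 0.16 kg. Origin: centre of the underside, z up. A decorated pot to be packed; may be absent.
- tagine_orange: Small tagine: round cream foot, orange cone and orange knob; foot diameter 52 mm. One rigid piece, 78 mm high; upright round knob, diameter 15 mm, from 54 to 78 mm above the foot, to be pinched from above; shoulders lie below 52 mm. About 0.16 kg. Origin: centre of the underside, z up. A decorated pot to be packed; may be absent.
- square_teal: Square lidded pot, cream with teal lid and knob; sides along its x and y axes, body 46 x 46 mm. One rigid piece, 78 mm high; upright round knob, diameter 15 mm, from 54 to 78 mm above the foot, to be pinched from above; shoulders lie below 52 mm. About 0.16 kg. Origin: centre of the underside, z up. A decorated pot to be packed; may be absent.
- bowl_yellow: Bowl of yellow paint, diameter 90 mm, 50 mm high; bystander. Origin: centre of the underside.
- bowl_red: Bowl of red paint, diameter 90 mm, 50 mm high; bystander. Origin: centre of the underside.
- bowl_green: Bowl of green paint, diameter 90 mm, 50 mm high; bystander. Origin: centre of the underside.
- tumbler_a: Cream tumbler with green bands, rim diameter 68 mm, 100 mm high; bystander. Origin: centre of the underside.
Things that resemble listed ones, but are neither listed nor needed, are in the scene too. What is shaped like the jar_violet but yellow is not meant.

How it is judged:
By the outcome, as a careful person would: the job done as asked, in the order asked, and still so for the second after the job is handed in, with the robot touching nothing.
Of jar_violet, jar_green, tagine_blue, tagine_orange, square_teal only 3 to 5 are there at a start; the rules pass over those that are not, and their reading is None.
At some moment in a run one of jar_violet, jar_green, tagine_blue, tagine_orange, square_teal may be knocked a few centimetres aside while the robot is not near it.
It also fails if it takes over 210 s, if anything falls off the work surface, if the arm or the gripper's body presses on something with over 40 N, if the wrist force passes 120 N, or if a joint passes its speed limit or range.

ROBOT

A 6-joint arm with a two-finger parallel gripper is mounted at the origin on the work surface. World frame = base frame: x ahead of the robot, y to its left, z up, the work surface at z = 0. Lengths are in mm, angles in rad, forces in N, time in s.
With the tool pointing down it reaches from about 275 to 1000 mm from the base axis. Payload 8.4 kg.
Tool frame: the origin (TCP) lies between the finger pads; the fingertips stand 17 mm ahead of it and the grasp point (between the pads) lies 2 mm behind it; z points along the fingers, y is the line along which they close (so a half turn about z gives the same grasp; the last joint's range is limited). The gripper opens to 85 mm and grips with 20 to 120 N. Pads are 22 mm wide; open, the fingers measure 114 mm over their backs; the gripper's body (76 mm by 85 mm) begins 54 mm behind the grasp point. The pads swing forward as they close: fully open they stand 13 mm farther back than shut.
Start: joints at [-1.154, 0.353, 1.633, -0, 1.155, -0.002], TCP at [254.164, -570.989, 248.281] pointing down, gripper open.
Joint ranges: [-2.63, 2.63], [-0.92, 2.1], [0.06, 2.66], [-1.3, 4.44], [0, 2.69], [-3.02, 3.02]. Speed limits (rad/s): [2.22, 2.22, 2.79, 3.14, 3.14, 3.14].

INTERFACE

Orientations are given as [roll, pitch, yaw] about the fixed x, y, z axes, in that order (R = Rz(yaw) Ry(pitch) Rx(roll)).
In Python, from rig import sense, grab_frame, sign_off gives the robot as it stands. The module is installed in compiled form; this text tells all that it offers.
- The arm moves only by the tool send_rows, never from a script. Its argument "moves" is a list that holds one entry, the list of rows, each a list of 7 numbers: the shift along the world's x, y, z in m, then the turn, a rotation vector about the world's x, y, z in rad, then the opening, from -1 (shut) to 1 (fully open). In form: [[[dx, dy, dz, rx, ry, rz, jaw], ...]]. A call has 1 to 10 rows; each row shifts and turns the commanded pose from where the row before left it; what a row does not reach is not made up. A row lasts 1/10 s, in which the tool goes at most 50 mm and 8.59 degrees, less where a joint would pass 70% of its speed; a pose out of reach is approached as far as the arm can. A call with a gripper value outside its range is refused whole. The fingers move at their own pace and stop on an object; "grip_force" is the grip in N (left out, the last holds). Time passes only in rows, so rows that do not move let the fingers close. It gives the time, the measured TCP pose, the force, the opening and the grip force at its end, in the units of the state.
- sense(): the state, without advancing time (a new reading comes with each control period).
- grab_frame(name): name is "scene" or "top"; returns a dict with "img" (400x640x3 uint8, red, green, blue), "mtx" (3x3 intrinsics, pixels), "rvec" (rotation vector, rad) and "tvec" (3), from world to camera coordinates, as OpenCV has them. Camera axes: x right, y down, z forward; pixel columns grow to the right and rows downward; lengths in mm; the calibration is good to about 2 mm. A picture is of the moment at which its call begins. There is no depth.
- sign_off(): hands the job in; it is judged then, once.
The state is a dict: "clock": time; "qpos": joint angles; "qvel": joint speeds; "joint_efforts": joint torques, N m; "eef_pos": TCP position; "tcp_rot": TCP orientation; "contact_force": force on the tool from outside, world axes, zero at the start; "wrist_torque": the same for the moment, N m; "opening": opening from 0.0 (shut) to 1.0 (fully open); "grasp_force": force on a finger pad.
Only numpy, scipy, OpenCV 4.12 (cv2) and the standard library are available. Lean on these libraries where they do the work, as an engineer would, in place of code of your own. Each camera call takes 0.05 s, during which the arm holds its last target. There are 200 camera calls.

## Working session

There is one attempt and no reset: what is moved stays moved. The work goes in short steps, Python scripts to look and compute and a tool call to move; the robot and the scene stay as the last step left them, time stands still between calls to the robot, and variables do not carry over. Pictures are saved under pics/ and viewed, at most 14 in all, crops included, and the job is handed in when it is done.

Besides the shell and the picture viewer there is one more tool, called after "Call:" as name(argument=value, ...), one argument or row to a line, values as JSON. send_rows: Moves the arm, as the interface text tells. Its arguments: {"type":"object","properties":{"moves":{"type":"array"},"grip_force":{"type":"number"}},"required":["moves"]}

```bash
mkdir -p pics
cat > h.py <<'E'
import numpy as np, cv2
from rig import sense, grab_frame, sign_off
def snap(n,f):
    d=grab_frame(n); np.savez(f'pics/{f}.npz',**d); cv2.imwrite(f'pics/{f}.png',cv2.cvtColor(d['img'],cv2.COLOR_RGB2BGR)); return d
def px2w(d,u,v,z):
    R,_=cv2.Rodrigues(np.array(d['rvec'],float)); t=np.array(d['tvec'],float).reshape(3)
    c=-R.T@t; r=R.T@np.linalg.inv(d['mtx'])@np.array([u,v,1.]); return c+r*(z-c[2])/r[2]
def w2px(d,p):
    return cv2.projectPoints(np.array(p,float).reshape(-1,3),np.array(d['rvec'],float),np.array(d['tvec'],float),np.array(d['mtx'],float),None)[0].reshape(-1,2)
E
python3 - <<'E'
from h import *
for n in('scene','top'):
    d=snap(n,n+'0'); R,_=cv2.Rodrigues(np.array(d['rvec'],float)); print(n,-R.T@np.array(d['tvec']).reshape(3),R.round(2).tolist())
print(sense())
E
```

```text
scene [1298.47414129 -237.52507003  864.25011002] [[0.26, 0.96, -0.0], [0.67, -0.18, -0.72], [-0.69, 0.19, -0.69]]
top [ 385.20999039  -23.13467634 1073.64768682] [[-0.02, -1.0, 0.01], [-0.99, 0.02, -0.15], [0.15, -0.02, -0.99]]
{'clock': 0.1, 'qpos': array([-1.15442390e+00,  3.53581110e-01,  1.63406818e+00,  3.35848262e-05,
        1.15519449e+00, -2.39113849e-03]), 'qvel': array([ 0.00012715, -0.00240529, -0.0012152 ,  0.00067477, -0.00175081,
        0.00070066]), 'joint_efforts': array([ 5.40595920e-04, -6.06355691e+01, -3.42817533e+01,  8.37725963e-06,
        3.79167963e-03,  6.54801261e-05]), 'eef_pos': array([ 253.99309649, -570.61449118,  247.63175325]), 'tcp_rot': array([-3.14034161e+00, -3.37003901e-05,  4.18749970e-01]), 'contact_force': array([-0.3946489 ,  0.38927532,  0.42988252]), 'wrist_torque': array([ 0.08317629,  0.01066176, -0.03115205]), 'grasp_force': 0.0, 'opening': 1.0026359477198026}
```

View pics/scene0.png

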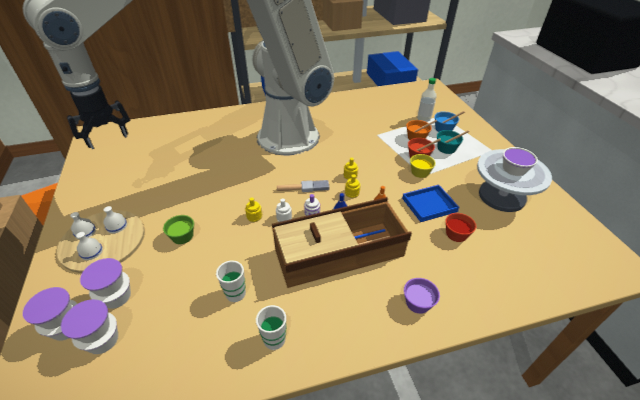

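View pics/top0.png

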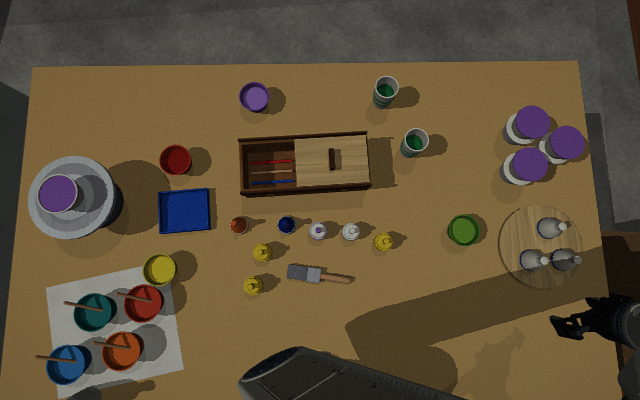

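The scene view shows the case at about (340,245) and the blue tray at (430,204). The arm covers part of the top view, between columns 240 and 480 at the bottom.

Things in the top view that could be taken for a pot to pack:
- orange (239,225)
- blue (286,224)
- violet (318,231)
- plain white (350,231)
- yellow lookalikes (384,241), (262,252) and (253,285)
- white-grey pots on the round board, around (550,245)

By the description I choose orange, blue and violet, and I'll check them in a close crop.

Run:
```python
import cv2,numpy as np
a=cv2.imread('pics/top0.png')[120:300,225:405]; b=cv2.imread('pics/scene0.png')[150:290,235:415]
a=cv2.resize(a,(400,400),interpolation=cv2.INTER_CUBIC); b=cv2.resize(b,(400,311),interpolation=cv2.INTER_CUBIC)
o=np.zeros((400,800,3),np.uint8); o[:,:400]=a; o[:311,400:]=b; cv2.imwrite('pics/crop1.png',o)
from h import *
d=np.load('pics/top0.npz'); 
for n,u,v,z in [('caseBL',238,139,106),('caseTL',241,195,106),('caseTR',370,188,106),('caseBR',367,132,106),('hand',332,159,126),('tr1',157,190,22),('tr2',208,188,22),('tr3',211,231,22),('tr4',160,234,22)]: print(n,px2w(d,u,v,z).round(0))
```

```text
caseBL [702. 192. 106.]
caseTL [549. 182. 106.]
caseTR [ 562. -160.  106.]
caseBR [ 717. -158.  106.]
hand [637. -60. 126.]
tr1 [582. 440.  22.]
tr2 [585. 295.  22.]
tr3 [461. 283.  22.]
tr4 [455. 426.  22.]
```

View pics/crop1.png

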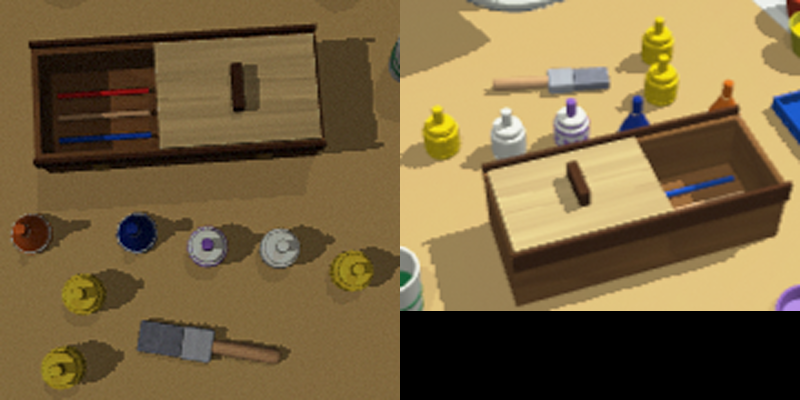

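The crop confirms tagine_orange, tagine_blue and jar_violet. The white pot at top (350,231) has no bands, so it is the plain one. The three yellow jars are decoys. Next I'll measure with both cameras.

Run:
```python
from h import *
from scipy.optimize import least_squares
T=np.load('pics/top0.npz');S=np.load('pics/scene0.npz')
t=lambda u,v:(225+u*.45-.25,120+v*.45-.25); s=lambda u,v:(235+u*.45-.25,150+v*.45-.25)
for n,a,b,z in [('orange',t(19,230),s(328,84),77),('blue',t(133,225),s(237,100),77),('violet',t(207,244),s(171,102),77),('plain',t(283,245),s(106,112),77),('handle',t(238,86),s(178,182),126)]:
    print(n,px2w(T,*a,z).round(0),px2w(S,*b,z).round(0))
# case corners
obj=np.array([[76,252,106],[-76,252,106],[-76,-100,106],[76,-100,106]],float)
def P(p):
    c,q=np.cos(p[2]),np.sin(p[2]); return np.c_[obj[:,0]*c-obj[:,1]*q+p[0],obj[:,0]*q+obj[:,1]*c+p[1],obj[:,2]]
oT=np.array([t(31,43),t(36,157),t(322,142),t(316,27)])
oS=np.array([s(390,187),s(339,109),s(84,166),s(115,251)])
for use in (0,1,2):
    f=lambda p:np.r_[(w2px(T,P(p))-oT).ravel()*(use!=1),(w2px(S,P(p))-oS).ravel()*(use!=0)]
    r=least_squares(f,[635,-60,.04]); print(r.x.round(3),f(r.x).round(1))
```

```text
orange [477. 208.  77.] [482. 202.  77.]
blue [480.  70.  77.] [480.  67.  77.]
violet [456. -19.  77.] [459. -23.  77.]
plain [ 453. -111.   77.] [ 455. -114.   77.]
handle [639. -59. 126.] [650. -64. 126.]
[ 6.41609e+02 -6.20420e+01  3.90000e-02] [-0.8 -2.  -1.7  1.9  2.1  1.4  0.4 -1.5  0.  -0.   0.  -0.  -0.  -0.
 -0.   0. ]
[ 6.40956e+02 -6.34140e+01  3.50000e-02] [-0.  -0.  -0.   0.   0.   0.   0.  -0.   1.9 -0.4  0.7 -1.8 -0.9 -1.7
 -1.6  2.3]
[ 6.4129e+02 -6.2697e+01  3.7000e-02] [-0.5 -2.1 -1.5  1.9  2.3  1.5  0.7 -1.4  2.2 -0.6  0.8 -1.9 -0.6 -1.6
 -1.2  2.4]
```

Call:
send_rows(
  moves=[
    [[0.024, 0.032, 0, 0, 0, -0.024, 0.2], [0.024, 0.032, 0, 0, 0, -0.024, 0.2], [0.024, 0.032, 0, 0, 0, -0.024, 0.2], [0.024, 0.032, 0, 0, 0, -0.024, 0.2], [0.024, 0.032, 0, 0, 0, -0.024, 0.2], [0.024, 0.032, 0, 0, 0, -0.024, 0.2], [0.024, 0.032, 0, 0, 0, -0.024, 0.2], [0.024, 0.032, 0, 0, 0, -0.024, 0.2], [0.024, 0.032, 0, 0, 0, -0.024, 0.2], [0.024, 0.032, 0, 0, 0, -0.024, 0.2]],
  ],
  grip_force=30,
)

```text
clock: 1.1
eef_pos: [494.8, -249.4, 248.1]
tcp_rot: [-3.141, 0.0, 0.178]
contact_force: [0.8, -0.1, -0.1]
opening: 0.6
grasp_force: 0.0
```

Call:
send_rows(
  moves=[
    [[0.024, 0.032, 0, 0, 0, -0.024, 0.2], [0.024, 0.032, 0, 0, 0, -0.024, 0.2], [0.024, 0.032, 0, 0, 0, -0.024, 0.2], [0.024, 0.032, 0, 0, 0, -0.024, 0.2], [0.024, 0.032, 0, 0, 0, -0.024, 0.2], [0.024, 0.032, 0, 0, 0, -0.024, 0.2], [0, 0, 0, 0, 0, 0, 0.2], [0, 0, 0, 0, 0, 0, 0.2]],
  ],
)

```text
clock: 1.9
eef_pos: [638.0, -58.3, 247.6]
tcp_rot: [3.142, 0.001, 0.037]
contact_force: [-1.1, -0.4, -1.1]
opening: 0.599
grasp_force: 0.0
```

Call:
send_rows(
  moves=[
    [[0.003, 0, -0.03, 0, 0, 0, 0.2], [0, 0, -0.03, 0, 0, 0, 0.2], [0, 0, -0.03, 0, 0, 0, 0.2], [0, 0, -0.02, 0, 0, 0, 0.2], [0, 0, -0.013, 0, 0, 0, 0.2], [0, 0, 0, 0, 0, 0, -1], [0, 0, 0, 0, 0, 0, -1], [0, 0, 0, 0, 0, 0, -1], [0, 0, 0, 0, 0, 0, -1], [0, 0, 0, 0, 0, 0, -1]],
  ],
)

```text
clock: 2.9
eef_pos: [641.8, -59.4, 126.6]
tcp_rot: [3.141, -0.002, 0.035]
contact_force: [-0.9, -2.9, 7.1]
opening: 0.156
grasp_force: 32.4
```

Run:
```python
from h import *
d=snap('scene','s1'); i=cv2.imread('pics/s1.png')[60:300,150:470]; cv2.imwrite('pics/s1c.png',cv2.resize(i,(800,600),interpolation=cv2.INTER_CUBIC))
snap('top','t1')
s=sense();print(s['opening']*85,s['grasp_force'],s['contact_force'],s['eef_pos'])
```

```text
12.962633467660673 32.44731545448303 [-2.17883282 -2.51626263  6.40802555] [641.81525746 -59.32107774 126.61133994]
```

View pics/s1c.png

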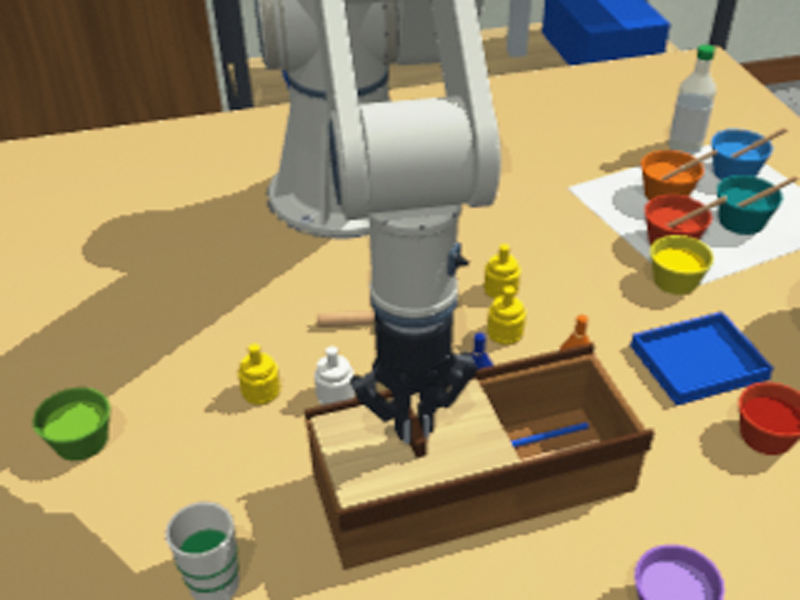

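The gripper holds the handle bar at (415,440) in the crop, and the 13 mm opening matches its 14 mm thickness. Next I slide the cover open.

Call:
send_rows(
  moves=[
    [[0, 0.005, 0.002, 0, 0, 0, -1], [-0.0007, 0.02, 0, 0, 0, 0, -1], [-0.0007, 0.02, 0, 0, 0, 0, -1], [-0.0007, 0.02, 0, 0, 0, 0, -1], [-0.0007, 0.02, 0, 0, 0, 0, -1], [-0.0007, 0.02, 0, 0, 0, 0, -1], [-0.0007, 0.02, 0, 0, 0, 0, -1], [-0.0007, 0.02, 0, 0, 0, 0, -1], [-0.0007, 0.02, 0, 0, 0, 0, -1], [0, 0, 0, 0, 0, 0, -1]],
  ],
)

```text
clock: 4.0
eef_pos: [633.8, 108.5, 126.7]
tcp_rot: [-3.141, 0.003, 0.037]
contact_force: [-5.0, 2.0, -2.0]
opening: 0.153
grasp_force: 31.9
```

Call:
send_rows(
  moves=[
    [[-0.0002, 0.005, 0, 0, 0, 0, -1], [-0.0002, 0.005, 0, 0, 0, 0, -1], [-0.0002, 0.005, 0, 0, 0, 0, -1], [-0.0002, 0.005, 0, 0, 0, 0, -1], [-0.0002, 0.005, 0, 0, 0, 0, -1], [0, 0, 0, 0, 0, 0, -1]],
  ],
)

```text
clock: 4.6
eef_pos: [632.8, 131.2, 126.7]
tcp_rot: [3.141, 0.004, 0.035]
contact_force: [-6.0, 0.6, 0.0]
opening: 0.152
grasp_force: 32.2
```

Call:
send_rows(
  moves=[
    [[-0.001, 0.003, 0, 0, 0, 0, -1], [0, 0.003, 0, 0, 0, 0, -1], [0, 0, 0, 0, 0, 0, -1]],
  ],
)

```text
clock: 4.9
eef_pos: [632.6, 134.0, 126.7]
tcp_rot: [3.137, 0.003, 0.036]
contact_force: [-3.0, -16.2, -1.8]
opening: 0.156
grasp_force: 32.3
```

Call:
send_rows(
  moves=[
    [[0, 0.003, 0, 0, 0, 0, -1], [0, 0, 0, 0, 0, 0, -1]],
  ],
)

```text
clock: 5.1
eef_pos: [632.6, 134.2, 126.7]
tcp_rot: [3.133, 0.003, 0.036]
contact_force: [-2.2, -29.8, 0.9]
opening: 0.152
grasp_force: 33.1
```

Call:
send_rows(
  moves=[
    [[0, -0.006, 0, 0, 0, 0, -1], [0, 0, 0, 0, 0, 0, 0.2], [0, 0, 0, 0, 0, 0, 0.2], [0, 0, 0, 0, 0, 0, 0.2], [0, 0, 0.02, 0, 0, 0, 0.2], [0, 0, 0.03, 0, 0, 0, 0.2], [0, 0, 0.03, 0, 0, 0, 0.2], [0, 0, 0.03, 0, 0, 0, 0.2], [0, 0, 0.03, 0, 0, 0.14, 0.2], [0, 0.0, 0, 0, 0, 0.14, 0.2]],
  ],
)

```text
clock: 6.1
eef_pos: [636.1, 135.1, 272.8]
tcp_rot: [3.141, -0.009, 0.321]
contact_force: [0.5, 0.5, 0.3]
opening: 0.598
grasp_force: 0.0
```

Call:
send_rows(
  moves=[
    [[0, 0.01, 0, 0, 0, 0.145, 0.2], [0, 0.01, 0, 0, 0, 0.145, 0.2], [0, 0.01, 0, 0, 0, 0.145, 0.2], [0, 0.01, 0, 0, 0, 0.145, 0.2], [0, 0.01, 0, 0, 0, 0.145, 0.2], [0, 0.01, 0, 0, 0, 0.145, 0.2], [0, 0.01, 0, 0, 0, 0.145, 0.2], [0, 0.01, 0, 0, 0, 0.145, 0.2], [0, 0.01, 0, 0, 0, 0.13, 0.2], [0, 0, 0, 0, 0, 0, 0.2]],
  ],
)

```text
clock: 7.1
eef_pos: [633.7, 225.7, 267.6]
tcp_rot: [3.141, -0.001, 1.608]
contact_force: [-1.2, 0.3, -1.0]
opening: 0.598
grasp_force: 0.0
```

Run:
```python
from h import *
snap('scene','s2');snap('top','t2')
i=cv2.imread('pics/t2.png')[110:310,220:420]; j=cv2.imread('pics/s2.png')[140:300,240:440]
o=np.zeros((400,800,3),np.uint8);o[:,:400]=cv2.resize(i,(400,400),interpolation=cv2.INTER_CUBIC);o[:320,400:]=cv2.resize(j,(400,320),interpolation=cv2.INTER_CUBIC);cv2.imwrite('pics/c2.png',o)
```

```text
(no output)
```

View pics/c2.png

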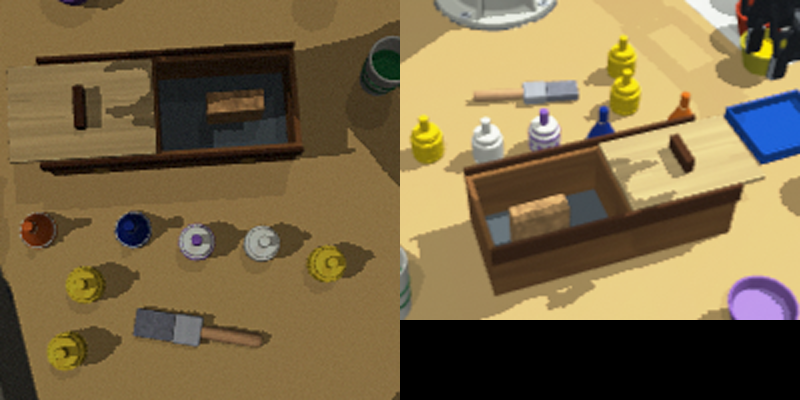

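Cover is open, with the bay clear. The cork block shows at crop (236,103) in the top half and (540,215) in the scene half. All three pots are still in place. I'll fit the block's pose to its silhouette in both views.

```bash
cat > fit.py <<'E'
from h import *
from scipy.optimize import minimize
T=np.load('pics/t2.npz');S=np.load('pics/s2.npz')
def box(x,y,a):
    p=np.array([[i*15,j*40,k] for i in(-1,1) for j in(-1,1) for k in(10,80)],float)
    c,s=np.cos(a),np.sin(a); return np.c_[p[:,0]*c-p[:,1]*s+x,p[:,0]*s+p[:,1]*c+y,p[:,2]]
def hull(d,p):
    m=np.zeros(d['img'].shape[:2],np.uint8); q=cv2.convexHull((w2px(d,p)*16).astype(np.int32)); cv2.fillConvexPoly(m,q,1,cv2.LINE_8,4); return m>0
ms=[]
for d,(r0,r1,c0,c1) in((T,(150,175,318,360)),(S,(228,265,285,332))):
    h=cv2.cvtColor(d['img'],cv2.COLOR_RGB2HSV); m=np.zeros(h.shape[:2],bool); s=h[r0:r1,c0:c1]
    m[r0:r1,c0:c1]=(s[...,0]<22)&(s[...,1]>80)&(s[...,2]>118); ms.append(m); print(m.sum(),np.argwhere(m).min(0),np.argwhere(m).max(0))
T_only=lambda p:1-(hull(T,box(*p))&ms[0]).sum()/(hull(T,box(*p))|ms[0]).sum()
S_only=lambda p:1-(hull(S,box(*p))&ms[1]).sum()/(hull(S,box(*p))|ms[1]).sum()
for f in(T_only,S_only,lambda p:T_only(p)+S_only(p)):
    best=min((minimize(f,[x,y,a],method='Nelder-Mead',options=dict(initial_simplex=[[x,y,a],[x+6,y,a],[x,y+6,a],[x,y,a+.1]])) for x in(640,655) for y in(-90,-75) for a in(0,.08)),key=lambda r:r.fun); print(best.x.round(3),best.fun.round(3))
E
python3 fit.py
```

```text
103 [158 324] [165 351]
255 [237 294] [251 323]
[ 6.46167e+02 -7.60000e+01 -1.40000e-02] 0.794
[ 6.2231e+02 -7.2657e+01  5.2100e-01] 0.65
[ 6.36107e+02 -7.65210e+01  2.98000e-01] 1.46
```

Run:
```python
from h import *
i=cv2.imread('pics/t2.png')[145:180,310:360]; j=cv2.imread('pics/s2.png')[225:275,280:345]
o=np.zeros((600,800,3),np.uint8);o[:280,:400]=cv2.resize(i,(400,280),interpolation=cv2.INTER_NEAREST);o[:300,400:790]=cv2.resize(j,(390,300),interpolation=cv2.INTER_NEAREST);cv2.imwrite('pics/c3.png',o[:310])
```

```text
(no output)
```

View pics/c3.png

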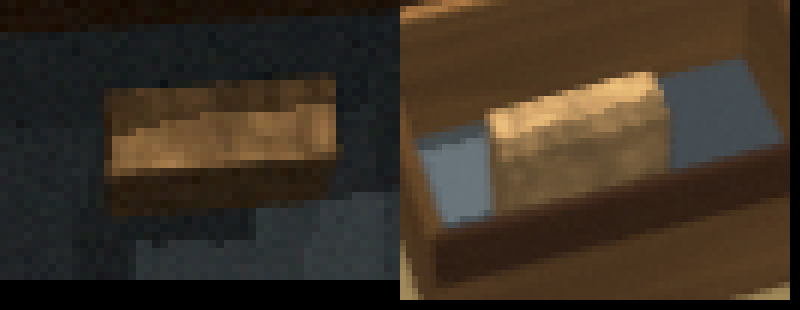

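The crop shows the block's top face with corners at (106,92), (334,78), (336,158) and (108,178). The shading across it is only shadow.

Run:
```python
from h import *
T=np.load('pics/t2.npz');S=np.load('pics/s2.npz')
q=np.array([px2w(T,310+u/8-.5,145+v/8-.5,80) for u,v in((106,92),(334,78),(336,158),(108,178))]);print(q.round(0).tolist(),q.mean(0).round(1))
q=np.array([px2w(S,280+(u-400)/6-.5,225+v/6-.5,80) for u,v in((487,109),(655,72),(667,107),(493,145))]);print(q.round(0).tolist(),q.mean(0).round(1))
```

```text
[[658.0, -36.0, 80.0], [662.0, -115.0, 80.0], [634.0, -115.0, 80.0], [628.0, -36.0, 80.0]] [645.6 -75.7  80. ]
[[633.0, -119.0, 80.0], [632.0, -39.0, 80.0], [654.0, -40.0, 80.0], [655.0, -121.0, 80.0]] [643.4 -79.6  80. ]
```

Call:
send_rows(
  moves=[
    [[0.0015, -0.038, 0, 0, 0, 0.02, 0.35], [0.0015, -0.038, 0, 0, 0, 0, 0.35], [0.0015, -0.038, 0, 0, 0, 0, 0.35], [0.0015, -0.038, 0, 0, 0, 0, 0.35], [0.0015, -0.038, 0, 0, 0, 0, 0.35], [0.0015, -0.038, 0, 0, 0, 0, 0.35], [0.0015, -0.038, 0, 0, 0, 0, 0.35], [0.0015, -0.038, 0, 0, 0, 0, 0.35], [0, 0, -0.03, 0, 0, 0, 0.35], [0, 0, 0, 0, 0, 0, 0.35]],
  ],
)

```text
clock: 8.2
eef_pos: [643.3, -81.4, 234.2]
tcp_rot: [-3.136, -0.001, 1.619]
contact_force: [-0.3, 0.3, 0.1]
opening: 0.671
grasp_force: 0.0
```

Call:
send_rows(
  moves=[
    [[0, 0, -0.035, 0, 0, 0, 0.35], [0, 0, -0.035, 0, 0, 0, 0.35], [0, 0, -0.035, 0, 0, 0, 0.35], [0, 0, -0.025, 0, 0, 0, 0.35], [0, 0, -0.02, 0, 0, 0, 0.35], [0, 0, -0.01, 0, 0, 0, 0.35], [0, 0, -0.01, 0, 0, 0, 0.35], [0, 0, 0, 0, 0, 0, 0.35]],
  ],
)

```text
clock: 9.0
eef_pos: [645.4, -79.7, 66.9]
tcp_rot: [-3.141, -0.0, 1.625]
contact_force: [0.2, 0.5, 0.4]
opening: 0.676
grasp_force: 0.0
```

Call:
send_rows(
  moves=[
    [[0, 0, 0, 0, 0, 0, -1], [0, 0, 0, 0, 0, 0, -1], [0, 0, 0, 0, 0, 0, -1], [0, 0, 0, 0, 0, 0, -1], [0, 0, 0.015, 0, 0, 0, -1], [0, 0, 0.035, 0, 0, 0, -1], [0, 0, 0.04, 0, 0, 0, -1], [0, 0, 0.04, 0, 0, 0, -1], [0, 0, 0.04, 0, 0, 0, -1], [0, 0, 0, 0, 0, 0, -1]],
  ],
  grip_force=30,
)

```text
clock: 10.0
eef_pos: [648.6, -80.4, 244.8]
tcp_rot: [3.131, 0.002, 1.625]
contact_force: [1.3, -0.4, -0.7]
opening: 0.346
grasp_force: 33.3
```

Call:
send_rows(
  moves=[
    [[-0.0105, 0.037, 0, 0, 0, 0, -1], [-0.0105, 0.037, 0, 0, 0, 0, -1], [-0.0105, 0.037, 0, 0, 0, 0, -1], [-0.0105, 0.037, 0, 0, 0, 0, -1], [-0.0105, 0.037, 0, 0, 0, 0, -1], [-0.0105, 0.037, 0, 0, 0, 0, -1], [-0.0105, 0.037, 0, 0, 0, 0, -1], [-0.0105, 0.037, 0, 0, 0, 0, -1], [-0.0105, 0.037, 0, 0, 0, 0, -1], [-0.0105, 0.037, 0, 0, 0, 0, -1]],
  ],
)

```text
clock: 11.0
eef_pos: [539.6, 291.3, 237.6]
tcp_rot: [-3.142, 0.0, 1.625]
contact_force: [1.2, 0.7, -0.1]
opening: 0.345
grasp_force: 33.3
```

Call:
send_rows(
  moves=[
    [[-0.0105, 0.037, 0, 0, 0, 0, -1], [-0.0105, 0.037, 0, 0, 0, 0, -1], [0, 0, -0.03, 0, 0, -0.03, -1], [0, 0, -0.03, 0, 0, -0.03, -1], [0, 0, -0.03, 0, 0, 0, -1], [0, 0, -0.03, 0, 0, 0, -1], [0, 0, -0.02, 0, 0, 0, -1], [0, 0, -0.01, 0, 0, 0, -1], [0, 0, 0, 0, 0, 0, -1]],
  ],
)

```text
clock: 11.9
eef_pos: [518.8, 363.5, 86.2]
tcp_rot: [-3.14, 0.001, 1.565]
contact_force: [-0.9, 0.1, 0.5]
opening: 0.346
grasp_force: 33.3
```

Next I lower the last 25 mm and release, then rise and move back in −x so the cameras see the rows clearly.

Call:
send_rows(
  moves=[
    [[0, 0, -0.008, 0, 0, 0, -1], [0, 0, -0.006, 0, 0, 0, -1], [0, 0, -0.004, 0, 0, 0, -1], [0, 0, -0.004, 0, 0, 0, -1], [0, 0, -0.002, 0, 0, 0, -1], [0, 0, 0, 0, 0, 0, -1]],
  ],
)

```text
clock: 12.5
eef_pos: [519.7, 364.1, 63.5]
tcp_rot: [3.141, -0.0, 1.565]
contact_force: [0.6, -0.6, -1.5]
opening: 0.345
grasp_force: 33.3
```

Call:
send_rows(
  moves=[
    [[0, 0, 0, 0, 0, 0, 0.2], [0, 0, 0, 0, 0, 0, 0.2], [0, 0, 0, 0, 0, 0, 0.2], [0, 0, 0.02, 0, 0, 0, 0.1], [0, 0, 0.03, 0, 0, 0, 0.1], [0, 0, 0.04, 0, 0, 0, 0.1], [0, 0, 0.04, 0, 0, 0, 0.1], [0, 0, 0.04, 0, 0, 0, 0.1], [0, 0, 0, 0, 0, 0, 0.1]],
  ],
)

```text
clock: 13.4
eef_pos: [522.2, 365.8, 239.6]
tcp_rot: [3.134, -0.006, 1.565]
contact_force: [0.7, -0.2, -0.2]
opening: 0.554
grasp_force: 0.0
```

Run:
```python
from h import *
snap('scene','s3');snap('top','t3')
i=cv2.imread('pics/t3.png')[120:300,150:420]; j=cv2.imread('pics/s3.png')[140:300,240:480]
o=np.zeros((600,800,3),np.uint8);o[:300,:450]=cv2.resize(i,(450,300),interpolation=cv2.INTER_CUBIC);o[300:,:450]=cv2.resize(j,(450,300),interpolation=cv2.INTER_CUBIC)
o[:,450:800]=cv2.resize(cv2.imread('pics/t3.png')[200:260,225:260],(350,600),interpolation=cv2.INTER_CUBIC);cv2.imwrite('pics/c4.png',o)
```

```text
(no output)
```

View pics/c4.png

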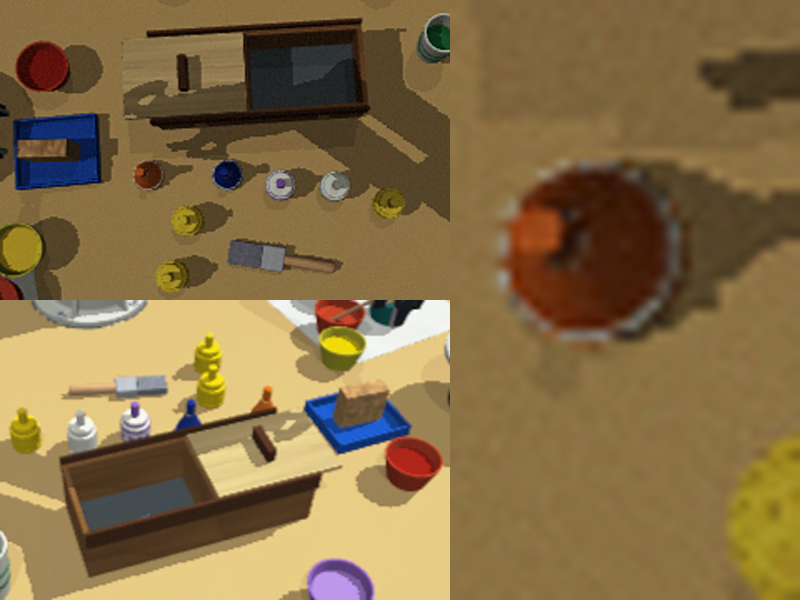

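The cork block stands in the blue tray at (45,148) in the top-left panel, and the bay is empty. In the zoom of orange, the foot ring is centred at about (590,252) and the knob at about (538,235).

Run:
```python
from h import *
T=np.load('pics/t3.npz');S=np.load('pics/s3.npz')
print(px2w(T,238.5,224.7,6).round(1),px2w(T,225+8.8-.5,200+23.5-.5,77).round(1))
# scene knob top: panel (267,392) scale 450/240,300/160
for n,u,v in(('o',267,391),('b',191,404),('v',135,406)): print(n,px2w(S,240+u/1.875-.5,140+(v-300)/1.875-.5,77).round(1))
for k in('t1','t2'):
  a=np.load(f'pics/{k}.npz')['img'].astype(int);b=T['img'].astype(int)
  print(k,[int(abs(a-b)[r:r+26,c:c+28].max(2).mean()) for r,c in((212,226),(212,273),(218,305))])
```

```text
[478.9 209.3   6. ] [477.5 207.9  77. ]
o [483.7 200.2  77. ]
b [480.6  66.7  77. ]
v [460.7 -23.8  77. ]
t1 [4, 63, 43]
t2 [4, 7, 3]
```

Call:
send_rows(
  moves=[
    [[-0.0086, -0.0318, 0, 0, 0, 0, 0.1], [-0.0086, -0.0318, 0, 0, 0, 0, 0.1], [-0.0086, -0.0318, 0, 0, 0, 0, 0.1], [-0.0086, -0.0318, 0, 0, 0, 0.02, 0.1], [-0.0086, -0.0318, 0, 0, 0, 0.02, 0.1], [0, 0, -0.03, 0, 0, 0, 0.1], [0, 0, -0.03, 0, 0, 0, 0.1], [0, 0, -0.02, 0, 0, 0, 0.1], [0, 0, 0, 0, 0, 0, 0.1]],
  ],
)

```text
clock: 14.4
eef_pos: [473.7, 203.7, 149.4]
tcp_rot: [-3.134, 0.003, 1.605]
contact_force: [-0.6, 0.4, 0.0]
opening: 0.548
grasp_force: 0.0
```

Run:
```python
from h import *
S=np.load('pics/s3.npz');d=snap('scene','s4');s=sense();print(s['eef_pos'].round(1))
j=d['img'][150:230,340:420];cv2.imwrite('pics/c5.png',cv2.cvtColor(cv2.resize(j,(560,560),interpolation=cv2.INTER_CUBIC),4))
```

```text
[474.9 204.3 151.2]
```

View pics/c5.png

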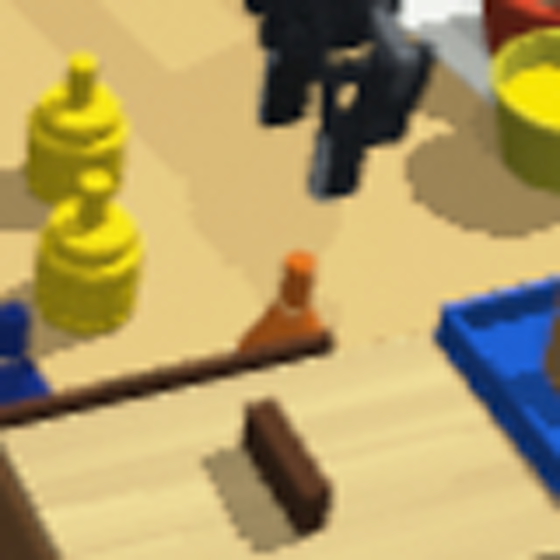

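The open fingers are straddling directly above the orange knob at (298,270).

Call:
send_rows(
  moves=[
    [[0.001, 0.001, -0.02, 0, 0, 0, 0.1], [0, 0, -0.02, 0, 0, 0, 0.1], [0, 0, -0.02, 0, 0, 0, 0.1], [0, 0, -0.01, 0, 0, 0, 0.1], [0, 0, -0.008, 0, 0, 0, 0.1], [0, 0, 0, 0, 0, 0, 0.1], [0, 0, 0, 0, 0, 0, 0.1]],
  ],
)

```text
clock: 15.15
eef_pos: [478.0, 206.2, 75.9]
tcp_rot: [3.141, -0.0, 1.605]
contact_force: [0.2, -0.2, 0.7]
opening: 0.549
grasp_force: 0.0
```

Call:
send_rows(
  moves=[
    [[0, 0, 0, 0, 0, 0, -1], [0, 0, 0, 0, 0, 0, -1], [0, 0, 0, 0, 0, 0, -1], [0, 0, 0, 0, 0, 0, -1], [0, 0, 0, 0, 0, 0, -1]],
  ],
  grip_force=40,
)

```text
clock: 15.65
eef_pos: [477.7, 206.2, 75.9]
tcp_rot: [3.141, -0.0, 1.605]
contact_force: [-2.7, -0.3, 6.2]
opening: 0.151
grasp_force: 39.0
```

Call:
send_rows(
  moves=[
    [[0, 0, 0.01, 0, 0, 0, -1], [0, 0, 0.03, 0, 0, 0, -1], [0, 0, 0.04, 0, 0, 0, -1], [0, 0, 0.04, 0, 0, 0, -1], [0, 0, 0.035, 0, 0, 0, -1], [0, 0, 0, 0, 0, 0, -1]],
  ],
)

```text
clock: 16.25
eef_pos: [480.1, 207.0, 235.7]
tcp_rot: [3.133, -0.003, 1.605]
contact_force: [0.3, 0.0, -1.1]
opening: 0.154
grasp_force: 39.3
```

Call:
send_rows(
  moves=[
    [[0.0229, -0.03, 0, 0, 0, 0, -1], [0.0229, -0.03, 0, 0, 0, 0, -1], [0.0229, -0.03, 0, 0, 0, 0, -1], [0.0229, -0.03, 0, 0, 0, 0, -1], [0.0229, -0.03, 0, 0, 0, 0, -1], [0.0229, -0.03, 0, 0, 0, 0, -1], [0.0229, -0.03, 0, 0, 0, 0, -1], [0, 0, 0, 0, 0, 0, -1], [0, 0, 0, 0, 0, 0, -1]],
  ],
)

```text
clock: 17.15
eef_pos: [637.3, -4.6, 229.2]
tcp_rot: [-3.14, -0.0, 1.603]
contact_force: [-0.2, 0.3, -2.1]
opening: 0.155
grasp_force: 39.3
```

Run:
```python
from h import *
d=snap('scene','s5');t=snap('top','t5');s=sense();print(s['eef_pos'].round(1),s['opening'],s['contact_force'])
o=np.zeros((400,800,3),np.uint8)
o[:,:400]=cv2.resize(d['img'][130:290,260:420],(400,400),interpolation=cv2.INTER_CUBIC);o[:,400:]=cv2.resize(t['img'][110:260,225:375],(400,400),interpolation=cv2.INTER_CUBIC);cv2.imwrite('pics/c6.png',cv2.cvtColor(o,4))
```

```text
[636.9  -3.4 229.6] 0.15613531328344823 [-0.05047497  0.74956097 -1.34445763]
```

View pics/c6.png

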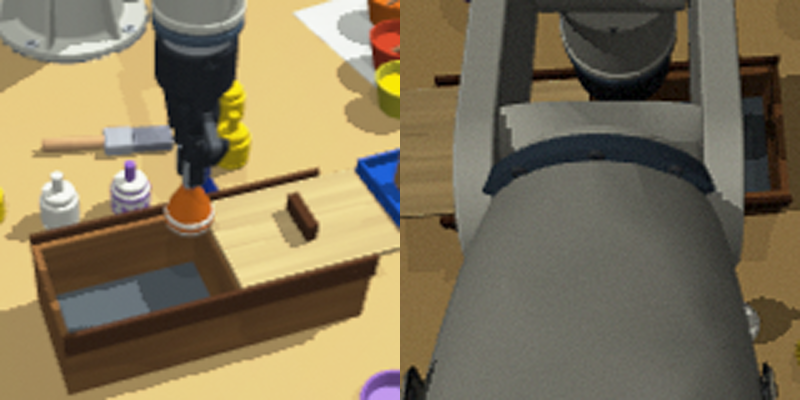

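The tagine hangs upright in the gripper at (190,210), above the +y end of the bay. Lowering it.

Call:
send_rows(
  moves=[
    [[0.001, -0.003, -0.03, 0, 0, 0, -1], [0, 0, -0.035, 0, 0, 0, -1], [0, 0, -0.03, 0, 0, 0, -1], [0, 0, -0.02, 0, 0, 0, -1], [0, 0, -0.01, 0, 0, 0, -1], [0, 0, -0.006, 0, 0, 0, -1], [0, 0, -0.004, 0, 0, 0, -1], [0, 0, 0, 0, 0, 0, -1], [0, 0, 0, 0, 0, 0, -1]],
  ],
)

```text
clock: 18.15
eef_pos: [639.4, -7.0, 96.2]
tcp_rot: [3.14, 0.0, 1.605]
contact_force: [-0.0, 0.1, -1.9]
opening: 0.155
grasp_force: 39.3
```

Call:
send_rows(
  moves=[
    [[0, 0, -0.003, 0, 0, 0, -1], [0, 0, -0.002, 0, 0, 0, -1], [0, 0, -0.002, 0, 0, 0, -1], [0, 0, -0.001, 0, 0, 0, -1], [0, 0, 0, 0, 0, 0, -1], [0, 0, 0, 0, 0, 0, -1]],
  ],
)

```text
clock: 18.75
eef_pos: [638.9, -7.0, 87.2]
tcp_rot: [-3.141, 0.0, 1.605]
contact_force: [-0.4, -0.2, -1.8]
opening: 0.153
grasp_force: 39.3
```

Call:
send_rows(
  moves=[
    [[0, 0, -0.001, 0, 0, 0, -1], [0, 0, -0.001, 0, 0, 0, -1], [0, 0, 0, 0, 0, 0, -1]],
  ],
)

```text
clock: 19.05
eef_pos: [639.0, -7.0, 85.9]
tcp_rot: [3.141, 0.0, 1.605]
contact_force: [-2.1, -0.1, 5.7]
opening: 0.154
grasp_force: 40.1
```

Contact with the felt, so I release.

Call:
send_rows(
  moves=[
    [[0, 0, 0, 0, 0, 0, -0.5], [0, 0, 0, 0, 0, 0, 0], [0, 0, 0, 0, 0, 0, 0], [0, 0, 0, 0, 0, 0, 0], [0, 0, 0.02, 0, 0, 0, 0], [0, 0, 0.04, 0, 0, 0, 0], [0, 0, 0.04, 0, 0, 0, 0], [0, 0, 0.04, 0, 0, 0, 0], [0, 0, 0, 0, 0, 0, 0]],
  ],
)

```text
clock: 19.95
eef_pos: [642.1, -7.1, 231.5]
tcp_rot: [3.132, 0.001, 1.605]
contact_force: [0.4, 0.2, -0.2]
opening: 0.502
grasp_force: 0.0
```

Run:
```python
from h import *
d=snap('scene','s6');S=np.load('pics/s3.npz');s=sense();print(s['eef_pos'].round(1),s['opening'])
# motion check in scene around the remaining pots' knobs
for n,p in(('blue',(480,68,70)),('violet',(457,-20,70))):
    u,v=w2px(d,p)[0].astype(int); a,b=[x['img'][v-14:v+8,u-10:u+10].astype(int) for x in(S,d)]; print(n,u,v,abs(a-b).max(2).mean())
o=np.zeros((400,800,3),np.uint8)
cv2.imwrite('pics/c7.png',cv2.cvtColor(cv2.resize(d['img'][150:290,260:400],(560,560),interpolation=cv2.INTER_CUBIC),4))
```

```text
[640.6  -7.  228.6] 0.5003958686963226
blue 341 196 118.37272727272727
violet 312 196 5.406818181818182
```

View pics/c7.png

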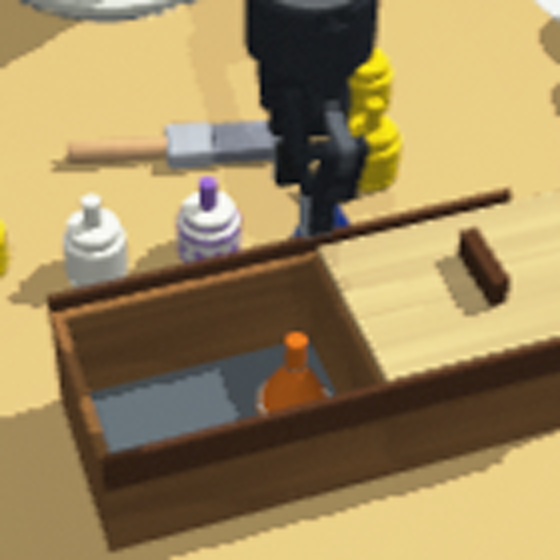

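Orange stands upright in the bay with its knob at (296,350). The violet knob at (208,195) hasn't moved. I go for violet next.

Call:
send_rows(
  moves=[
    [[-0.0305, -0.0022, 0, 0, 0, 0, 0.1], [-0.0305, -0.0022, 0, 0, 0, 0, 0.1], [-0.0305, -0.0022, 0, 0, 0, 0, 0.1], [-0.0305, -0.0022, 0, 0, 0, 0, 0.1], [-0.0305, -0.0022, 0, 0, 0, 0, 0.1], [-0.0305, -0.0022, 0, 0, 0, -0.03, 0.1], [0, 0, -0.03, 0, 0, 0, 0.1], [0, 0, -0.03, 0, 0, 0, 0.1], [0, 0, 0, 0, 0, 0, 0.1]],
  ],
)

```text
clock: 20.9
eef_pos: [452.6, -20.1, 161.7]
tcp_rot: [-3.134, -0.0, 1.575]
contact_force: [-0.3, -0.3, 1.0]
opening: 0.553
grasp_force: 0.0
```

```bash
cat > chk.py <<'E'
from h import *
import sys
d=snap('scene',sys.argv[1]);S=np.load('pics/s3.npz');s=sense();print(s['eef_pos'].round(1),s['opening'])
def hsv(x): return cv2.cvtColor(x['img'],cv2.COLOR_RGB2HSV)
for n,(lo,hi),box in(('blue',(112,125),(185,225,320,375)),('violet',(126,150),(180,225,280,345))):
    for k,x in(('old',S),('new',d)):
        h=hsv(x)[box[0]:box[1],box[2]:box[3]]; m=(h[...,0]>=lo)&(h[...,0]<=hi)&(h[...,1]>110)&(h[...,2]>40); q=np.argwhere(m)
        q=q[q[:,0]<q[:,0].min()+6] if len(q) else q
        print(n,k,int(m.sum()), (q.mean(0)+[box[0],box[2]]).round(1) if len(q) else None)
E
python3 chk.py s7
```

```text
[453.9 -20.1 163.5] 0.5459875714532968
blue old 84 [195.6 341.4]
blue new 81 [195.6 341.4]
violet old 19 [197.6 311.1]
violet new 19 [197.6 311.1]
```

Call:
send_rows(
  moves=[
    [[0, 0, -0.025, 0, 0, 0, 0.1], [0, 0, -0.025, 0, 0, 0, 0.1], [0, 0, -0.02, 0, 0, 0, 0.1], [0, 0, -0.012, 0, 0, 0, 0.1], [0, 0, 0, 0, 0, 0, 0.1], [0, 0, 0, 0, 0, 0, 0.1]],
  ],
)

```text
clock: 21.55
eef_pos: [456.5, -20.2, 84.0]
tcp_rot: [3.141, 0.0, 1.575]
contact_force: [-0.4, -1.3, 0.2]
opening: 0.553
grasp_force: 0.0
```

Call:
send_rows(
  moves=[
    [[0, 0, -0.006, 0, 0, 0, 0.1], [0, 0, 0, 0, 0, 0, 0.1], [0, 0, 0, 0, 0, 0, -1], [0, 0, 0, 0, 0, 0, -1], [0, 0, 0, 0, 0, 0, -1], [0, 0, 0, 0, 0, 0, -1], [0, 0, 0, 0, 0, 0, -1]],
  ],
)

```text
clock: 22.25
eef_pos: [455.8, -20.2, 77.5]
tcp_rot: [3.142, 0.0, 1.575]
contact_force: [-1.3, -0.0, 4.9]
opening: 0.159
grasp_force: 39.2
```

Call:
send_rows(
  moves=[
    [[0, 0, 0.01, 0, 0, 0, -1], [0, 0, 0.03, 0, 0, 0, -1], [0, 0, 0.04, 0, 0, 0, -1], [0, 0, 0.04, 0, 0, 0, -1], [0, 0, 0.03, 0, 0, 0, -1], [0.0307, -0.0073, 0, 0, 0, 0.03, -1], [0.0307, -0.0073, 0, 0, 0, 0, -1], [0.0307, -0.0073, 0, 0, 0, 0, -1], [0.0307, -0.0073, 0, 0, 0, 0, -1], [0.0307, -0.0073, 0, 0, 0, 0, -1]],
  ],
)

```text
clock: 23.25
eef_pos: [610.3, -57.0, 227.7]
tcp_rot: [-3.141, -0.0, 1.605]
contact_force: [-0.1, -0.1, -1.5]
opening: 0.156
grasp_force: 39.3
```

Call:
send_rows(
  moves=[
    [[0.0307, -0.0073, 0, 0, 0, 0, -1], [0, 0, 0, 0, 0, 0, -1], [0, 0, -0.03, 0, 0, 0, -1], [0, 0, -0.03, 0, 0, 0, -1], [0, 0, -0.02, 0, 0, 0, -1], [0, 0, 0, 0, 0, 0, -1], [0, 0, 0, 0, 0, 0, -1]],
  ],
)

```text
clock: 23.95
eef_pos: [639.7, -63.9, 147.8]
tcp_rot: [-3.141, -0.0, 1.605]
contact_force: [1.0, 0.3, -0.8]
opening: 0.156
grasp_force: 39.4
```

Call:
send_rows(
  moves=[
    [[0.001, 0, -0.02, 0, 0, 0, -1], [0, 0, -0.018, 0, 0, 0, -1], [0, 0, -0.01, 0, 0, 0, -1], [0, 0, -0.006, 0, 0, 0, -1], [0, 0, -0.003, 0, 0, 0, -1], [0, 0, -0.001, 0, 0, 0, -1], [0, 0, -0.001, 0, 0, 0, -1], [0, 0, -0.001, 0, 0, 0, -1], [0, 0, 0, 0, 0, 0, -1]],
  ],
)

```text
clock: 24.85
eef_pos: [641.4, -64.0, 87.7]
tcp_rot: [3.141, 0.0, 1.605]
contact_force: [0.1, 0.3, -0.2]
opening: 0.154
grasp_force: 39.6
```

Call:
send_rows(
  moves=[
    [[0, 0, -0.001, 0, 0, 0, -1], [0, 0, 0, 0, 0, 0, -1], [0, 0, 0, 0, 0, 0, -1]],
  ],
)

```text
clock: 25.15
eef_pos: [641.4, -64.1, 87.5]
tcp_rot: [3.141, 0.0, 1.605]
contact_force: [-2.7, -0.1, 8.6]
opening: 0.152
grasp_force: 40.5
```

Call:
send_rows(
  moves=[
    [[0, 0, 0, 0, 0, 0, -0.5], [0, 0, 0, 0, 0, 0, 0], [0, 0, 0, 0, 0, 0, 0], [0, 0, 0, 0, 0, 0, 0], [0, 0, 0.02, 0, 0, 0, 0], [0, 0, 0.04, 0, 0, 0, 0], [0, 0, 0.04, 0, 0, 0, 0], [0, 0, 0.04, 0, 0, 0, 0], [-0.0268, 0.0222, 0, 0, 0, 0, 0.1], [-0.0268, 0.0222, 0, 0, 0, 0, 0.1]],
  ],
)

```text
clock: 26.15
eef_pos: [587.9, -19.5, 227.7]
tcp_rot: [3.138, 0.0, 1.604]
contact_force: [-0.8, 0.8, 0.4]
opening: 0.547
grasp_force: 0.0
```

Call:
send_rows(
  moves=[
    [[-0.0268, 0.0222, 0, 0, 0, 0, 0.1], [-0.0268, 0.0222, 0, 0, 0, 0, 0.1], [-0.0268, 0.0222, 0, 0, 0, 0, 0.1], [-0.0268, 0.0222, 0, 0, 0, 0, 0.1], [0, 0, -0.03, 0, 0, 0, 0.1], [0, 0, -0.03, 0, 0, 0, 0.1], [0, 0, 0, 0, 0, 0, 0.1], [0, 0, 0, 0, 0, 0, 0.1]],
  ],
)

```text
clock: 26.95
eef_pos: [480.2, 69.2, 166.5]
tcp_rot: [-3.14, 0.0, 1.605]
contact_force: [0.8, -0.8, 0.7]
opening: 0.546
grasp_force: 0.0
```

```bash
python3 chk.py s8; python3 -c "
import cv2
cv2.imwrite('pics/c8.png',cv2.resize(cv2.imread('pics/s8.png')[130:290,235:435],(800,640),interpolation=cv2.INTER_CUBIC)[:600])"
```

```text
[480.9  69.2 167.2] 0.5480640924292494
blue old 84 [195.6 341.4]
blue new 84 [195.6 341.4]
violet old 19 [197.6 311.1]
violet new 0 None
```

View pics/c8.png

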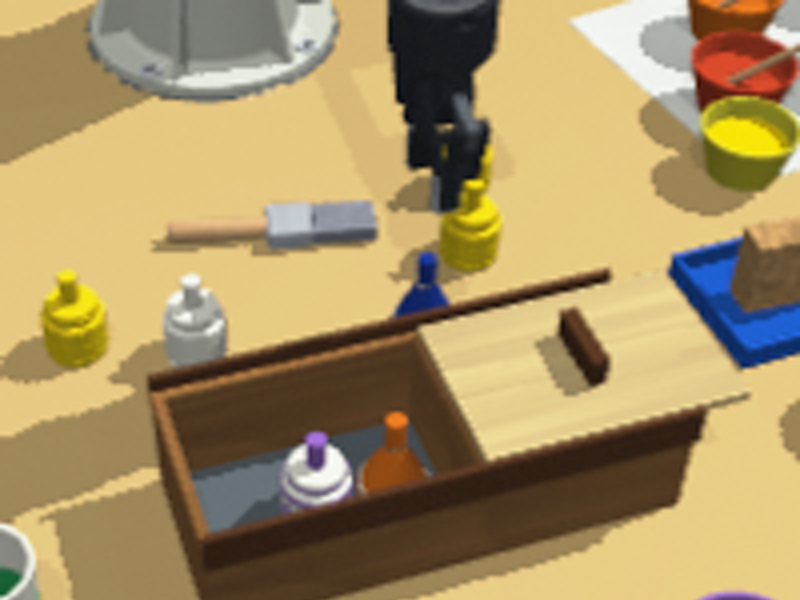

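Violet (317,450) and orange (396,430) stand upright in the bay. Blue is unmoved and straight below the fingers.

Call:
send_rows(
  moves=[
    [[0, 0, -0.025, 0, 0, 0, 0.1], [0, 0, -0.025, 0, 0, 0, 0.1], [0, 0, -0.02, 0, 0, 0, 0.1], [0, 0, -0.012, 0, 0, 0, 0.1], [0, 0, -0.006, 0, 0, 0, 0.1], [0, 0, 0, 0, 0, 0, 0.1], [0, 0, 0, 0, 0, 0, 0.1]],
  ],
)

```text
clock: 27.7
eef_pos: [481.0, 69.3, 79.1]
tcp_rot: [3.14, -0.0, 1.605]
contact_force: [0.2, 0.2, 0.4]
opening: 0.552
grasp_force: 0.0
```

Call:
send_rows(
  moves=[
    [[0, 0, 0, 0, 0, 0, -1], [0, 0, 0, 0, 0, 0, -1], [0, 0, 0, 0, 0, 0, -1], [0, 0, 0, 0, 0, 0, -1], [0, 0, 0, 0, 0, 0, -1]],
  ],
)

```text
clock: 28.2
eef_pos: [480.4, 69.2, 78.4]
tcp_rot: [3.141, -0.0, 1.605]
contact_force: [-1.2, -0.1, 1.7]
opening: 0.156
grasp_force: 38.7
```

Call:
send_rows(
  moves=[
    [[0, 0, 0.01, 0, 0, 0, -1], [0, 0, 0.03, 0, 0, 0, -1], [0, 0, 0.04, 0, 0, 0, -1], [0, 0, 0.04, 0, 0, 0, -1], [0, 0, 0.03, 0, 0, 0, -1], [0.0233, -0.0272, 0, 0, 0, 0, -1], [0.0233, -0.0272, 0, 0, 0, 0, -1], [0.0233, -0.0272, 0, 0, 0, 0, -1], [0.0233, -0.0272, 0, 0, 0, 0, -1], [0.0233, -0.0272, 0, 0, 0, 0, -1]],
  ],
)

```text
clock: 29.2
eef_pos: [597.4, -68.0, 229.0]
tcp_rot: [3.141, -0.0, 1.605]
contact_force: [0.9, 0.3, -1.8]
opening: 0.152
grasp_force: 39.1
```

Call:
send_rows(
  moves=[
    [[0.0233, -0.0272, 0, 0, 0, 0, -1], [0.0233, -0.0272, 0, 0, 0, 0, -1], [0, 0, 0, 0, 0, 0, -1], [0, 0, -0.03, 0, 0, 0, -1], [0, 0, -0.03, 0, 0, 0, -1], [0, 0, -0.02, 0, 0, 0, -1], [0, 0, 0, 0, 0, 0, -1], [0, 0, 0, 0, 0, 0, -1]],
  ],
)

```text
clock: 30.0
eef_pos: [643.2, -120.9, 148.9]
tcp_rot: [-3.141, -0.0, 1.605]
contact_force: [0.1, 0.7, -0.4]
opening: 0.151
grasp_force: 39.6
```

Contact should come near TCP z 88.

Call:
send_rows(
  moves=[
    [[0, 0, -0.02, 0, 0, 0, -1], [0, 0, -0.018, 0, 0, 0, -1], [0, 0, -0.01, 0, 0, 0, -1], [0, 0, -0.006, 0, 0, 0, -1], [0, 0, -0.003, 0, 0, 0, -1], [0, 0, -0.001, 0, 0, 0, -1], [0, 0, -0.001, 0, 0, 0, -1], [0, 0, -0.001, 0, 0, 0, -1], [0, 0, 0, 0, 0, 0, -1]],
  ],
)

```text
clock: 30.9
eef_pos: [643.6, -121.2, 88.6]
tcp_rot: [3.141, 0.0, 1.605]
contact_force: [1.2, -1.0, -2.1]
opening: 0.156
grasp_force: 39.6
```

Call:
send_rows(
  moves=[
    [[0, 0, -0.001, 0, 0, 0, -1], [0, 0, 0, 0, 0, 0, -1], [0, 0, 0, 0, 0, 0, -1]],
  ],
)

```text
clock: 31.2
eef_pos: [643.6, -121.3, 88.4]
tcp_rot: [3.141, 0.0, 1.605]
contact_force: [-2.9, 0.0, 6.4]
opening: 0.158
grasp_force: 40.6
```

Call:
send_rows(
  moves=[
    [[0, 0, 0, 0, 0, 0, -0.5], [0, 0, 0, 0, 0, 0, 0], [0, 0, 0, 0, 0, 0, 0], [0, 0, 0, 0, 0, 0, 0], [0, 0, 0.02, 0, 0, 0, 0], [0, 0, 0.04, 0, 0, 0, 0], [0, 0, 0.04, 0, 0, 0, 0], [0, 0, 0.04, 0, 0, 0, 0], [0, 0, 0.02, 0, 0, 0, 0], [0, 0, 0, 0, 0, 0, 0]],
  ],
)

```text
clock: 32.2
eef_pos: [645.2, -121.5, 251.2]
tcp_rot: [3.135, 0.001, 1.605]
contact_force: [0.1, 0.2, 0.1]
opening: 0.499
grasp_force: 0.0
```

Call:
send_rows(
  moves=[
    [[-0.001, 0.026, 0, 0, 0, -0.14, 0.2], [-0.001, 0.026, 0, 0, 0, -0.14, 0.2], [-0.001, 0.026, 0, 0, 0, -0.14, 0.2], [-0.001, 0.026, 0, 0, 0, -0.14, 0.2], [-0.001, 0.026, 0, 0, 0, -0.14, 0.2], [-0.001, 0.026, 0, 0, 0, -0.14, 0.2], [-0.001, 0.026, 0, 0, 0, -0.14, 0.2], [-0.001, 0.026, 0, 0, 0, -0.14, 0.2], [-0.001, 0.026, 0, 0, 0, -0.14, 0.2], [-0.001, 0.02, 0, 0, 0, -0.14, 0.2]],
  ],
)

```text
clock: 33.2
eef_pos: [632.5, 134.2, 245.6]
tcp_rot: [-3.141, 0.002, 0.2]
contact_force: [1.1, 0.1, -0.5]
opening: 0.602
grasp_force: 0.0
```

Call:
send_rows(
  moves=[
    [[0, 0, 0, 0, 0, -0.14, 0.2], [0, 0, 0, 0, 0, -0.025, 0.2], [0, 0, 0, 0, 0, 0, 0.2]],
  ],
)

```text
clock: 33.5
eef_pos: [632.9, 132.5, 246.2]
tcp_rot: [3.141, 0.002, 0.042]
contact_force: [-0.1, -0.4, -0.4]
opening: 0.601
grasp_force: 0.0
```

Run:
```python
from h import *
d=snap('scene','s9');t=snap('top','t9');print(sense()['eef_pos'].round(1),sense()['tcp_rot'].round(3))
o=np.zeros((600,800,3),np.uint8)
o[:400,:640]=t['img']; o[400:,:320]=cv2.resize(d['img'],(320,200),interpolation=cv2.INTER_AREA);o[400:,320:720]=cv2.resize(d['img'][180:280,260:460],(400,200),interpolation=cv2.INTER_CUBIC);cv2.imwrite('pics/c9.png',cv2.cvtColor(o,4))
```

```text
[633.2 132.3 246.7] [3.141e+00 1.000e-03 4.200e-02]
```

View pics/c9.png

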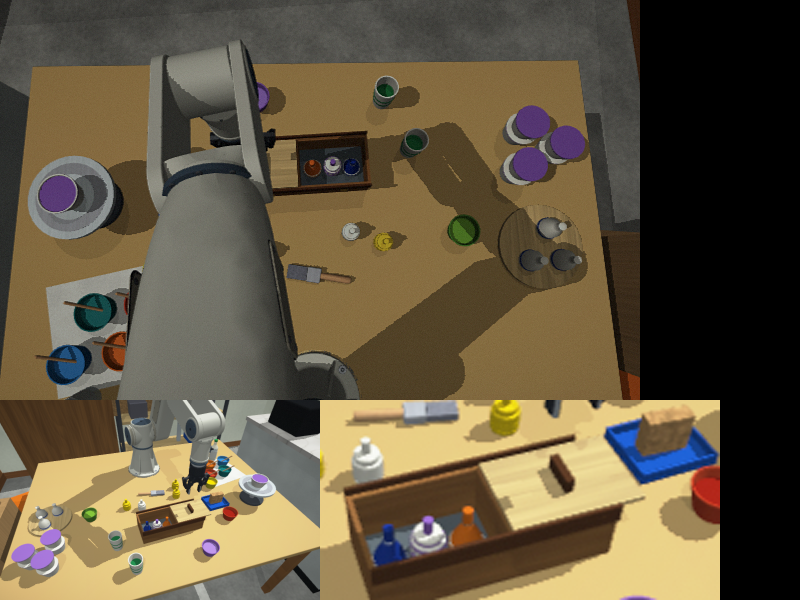

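The three pots stand upright in the bay at top (313,168), (333,166) and (351,167). No other decorated pot is on the table, and the cork is in the tray. Next I close the cover.

Call:
send_rows(
  moves=[
    [[0, 0.001, -0.03, 0, 0, 0, 0.2], [0, 0, -0.03, 0, 0, 0, 0.2], [0, 0, -0.03, 0, 0, 0, 0.2], [0, 0, -0.02, 0, 0, 0, 0.2], [0, 0, -0.009, 0, 0, 0, 0.2], [0, 0, 0, 0, 0, 0, 0.2], [0, 0, 0, 0, 0, 0, -1], [0, 0, 0, 0, 0, 0, -1], [0, 0, 0, 0, 0, 0, -1], [0, 0, 0, 0, 0, 0, -1]],
  ],
  grip_force=30,
)

```text
clock: 34.6
eef_pos: [634.2, 133.8, 129.8]
tcp_rot: [3.142, -0.002, 0.04]
contact_force: [-0.4, -1.4, 7.3]
opening: 0.153
grasp_force: 31.2
```

Call:
send_rows(
  moves=[
    [[0, -0.005, 0.001, 0, 0, 0, -1], [0.0008, -0.02, 0, 0, 0, 0, -1], [0.0008, -0.02, 0, 0, 0, 0, -1], [0.0008, -0.02, 0, 0, 0, 0, -1], [0.0008, -0.02, 0, 0, 0, 0, -1], [0.0008, -0.02, 0, 0, 0, 0, -1], [0.0008, -0.02, 0, 0, 0, 0, -1], [0.0008, -0.02, 0, 0, 0, 0, -1], [0.0008, -0.02, 0, 0, 0, 0, -1], [0, 0, 0, 0, 0, 0, -1]],
  ],
)

```text
clock: 35.6
eef_pos: [642.1, -33.6, 129.9]
tcp_rot: [3.14, -0.005, 0.039]
contact_force: [9.3, -1.5, -4.9]
opening: 0.151
grasp_force: 30.0
```

Call:
send_rows(
  moves=[
    [[0.0004, -0.01, 0, 0, 0, 0, -1], [0.0004, -0.01, 0, 0, 0, 0, -1], [0.0002, -0.005, 0, 0, 0, 0, -1], [0, -0.003, 0, 0, 0, 0, -1], [0, -0.002, 0, 0, 0, 0, -1], [0, 0, 0, 0, 0, 0, -1]],
  ],
)

```text
clock: 36.2
eef_pos: [643.4, -61.4, 129.9]
tcp_rot: [3.141, -0.006, 0.04]
contact_force: [10.2, -0.4, -6.6]
opening: 0.156
grasp_force: 29.8
```

Call:
send_rows(
  moves=[
    [[0.001, -0.003, -0.001, 0, 0, 0, -1], [0, -0.002, 0, 0, 0, 0, -1], [0, 0, 0, 0, 0, 0, -1]],
  ],
)

```text
clock: 36.5
eef_pos: [643.5, -62.4, 129.8]
tcp_rot: [-3.136, -0.004, 0.039]
contact_force: [3.5, 20.7, 5.6]
opening: 0.155
grasp_force: 31.6
```

At the shut stop, with 20 N of resistance. I push a little more, relieve, release, rise and let things settle.

Call:
send_rows(
  moves=[
    [[0, -0.001, 0, 0, 0, 0, -1], [0, 0, 0, 0, 0, 0, -1], [0, 0.005, 0, 0, 0, 0, -1], [0, 0, 0, 0, 0, 0, 0.2], [0, 0, 0, 0, 0, 0, 0.2], [0, 0, 0, 0, 0, 0, 0.2], [0, 0, 0.02, 0, 0, 0, 0.2], [0, 0, 0.03, 0, 0, 0, 0.2], [0, 0, 0.04, 0, 0, 0, 0.2], [0, 0, 0.03, 0, 0, 0, 0.2]],
  ],
)

```text
clock: 37.5
eef_pos: [641.8, -62.8, 250.1]
tcp_rot: [3.141, -0.0, 0.039]
contact_force: [0.8, -1.1, -0.0]
opening: 0.603
grasp_force: 0.0
```

Call:
send_rows(
  moves=[
    [[0, 0, 0.02, 0, 0, 0, 0.2], [-0.02, 0.04, 0, 0, 0, 0, 0.2], [-0.02, 0.04, 0, 0, 0, 0, 0.2], [-0.02, 0.04, 0, 0, 0, 0, 0.2], [-0.02, 0.04, 0, 0, 0, 0, 0.2], [-0.02, 0.04, 0, 0, 0, 0, 0.2], [0, 0, 0, 0, 0, 0, 0.2], [0, 0, 0, 0, 0, 0, 0.2], [0, 0, 0, 0, 0, 0, 0.2]],
  ],
)

```text
clock: 38.4
eef_pos: [542.1, 137.0, 268.2]
tcp_rot: [3.141, 0.0, 0.039]
contact_force: [0.5, -0.4, -0.2]
opening: 0.603
grasp_force: 0.0
```

Run:
```python
from h import *
d=snap('scene','s10');t=snap('top','t10');print(sense()['eef_pos'].round(1))
o=np.zeros((400,800,3),np.uint8)
o[:,:400]=cv2.resize(d['img'][150:300,260:410],(400,400),interpolation=cv2.INTER_CUBIC);o[:,400:]=cv2.resize(t['img'][110:260,230:380],(400,400),interpolation=cv2.INTER_CUBIC);cv2.imwrite('pics/c10.png',cv2.cvtColor(o,4))
```

```text
[542.2 136.6 268.1]
```

View pics/c10.png

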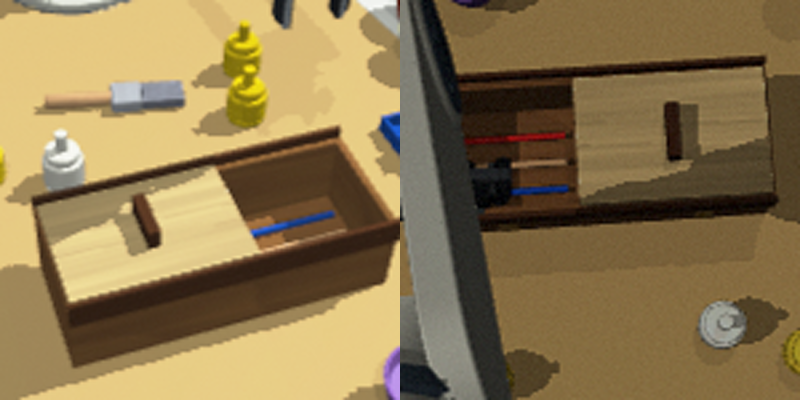

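The cover sits fully shut over the packing bay, with the handle at (147,220). The plain pot and the decoys are untouched.

```bash
python3 -c "
from rig import sign_off
print(sign_off())"
```

```text
the job is handed in; nothing more can be done
None
```

I've handed the job in: the cork block is in the blue tray, the orange tagine, blue tagine and violet jar (the only decorated pots there) stand upright in the bay, the cover is shut on its stop, and it took about 38 s of the 210 s allowed.

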